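# Hold a spring clip open around a bakery price board

## Robot

A 7-joint arm with a two-finger parallel gripper is mounted at the origin on the work surface. World frame = base frame: x ahead of the robot, y to its left, z up, the work surface at z = 0. Lengths are in mm, angles in rad, forces in N, time in s.
With the tool pointing down it reaches from about 425 to 875 mm from the base axis. Payload 9.9 kg.
Tool frame: the origin (TCP) lies midway between the tips of the shut fingers; the grasp point (between the pads) lies 19 mm behind it (env.tcp_to_grasp is the distance from the TCP to the grasp point, in mm); x points along the fingers, y is the direction in which the jaws open and shut, and the axes are right-handed (so a half turn about x gives the same grasp; the last joint's range is limited). The gripper opens to 85 mm and grips with 20 to 120 N. Pads are 22 mm wide; open, the fingers measure 114 mm over their backs; the gripper's body (76 mm by 85 mm) begins 54 mm behind the grasp point. The pads swing forward as they close: fully open they stand 13 mm farther back than shut.
Start: joints at [1.147, 0.576, 0.025, 1.437, -0.015, 1.129, -0.057], TCP at [224.981, -636.406, 231.289] pointing down, gripper open.
Joint ranges: [-2.76, 2.76], [-0.34, 2.15], [-1.52, 1.57], [0.19, 2.46], [-1.09, 4.23], [0.17, 1.99], [-2.82, 2.82]. Speed limits (rad/s): [2.22, 2.22, 3.01, 3.01, 3.14, 3.14, 3.14].

## Interface

Orientations are given as a unit quaternion [x, y, z, w].
In Python, from rig import env gives the robot as it stands. Calls block until the motion is done:
- env.reach(position, orientation): joint-space move of the TCP to a pose.
- env.move_straight(position, ori=None, feed=150, force_limit=None): straight line of the TCP; ori=None keeps the orientation; feed is the mean speed in mm/s. With force_limit (N) it stops when the force on the tool has changed by that much, and returns True; else False.
- env.set_joints(angles): joint-space move.
- env.set_gripper(opening): finger opening in mm; the grip force is fixed at half the most; returns when the fingers have stopped.
- env.wait(seconds).
- env.solve_ik(position, orientation): joint angles nearest the present ones, or None.
- env.read_camera(name): name is "scene" or "side" or "wrist"; returns a dict with "frame" (480x640x3 uint8, blue, green, red), "K" (3x3 intrinsics, pixels), "distortion" ([k1, k2, p1, p2, k3] as OpenCV has them; the pictures are not rectified), "pose" (4x4, takes a point from camera to world coordinates). Camera axes: x right, y up, looking along -z (the intrinsics and any distortion apply to the point x, -y, -z); pixel columns grow to the right and rows downward; lengths in mm; the calibration is good to about 2 mm. A picture is of the moment at which its call begins. There is no depth.
A pose or a line that the arm cannot do raises env.MotionError and nothing moves.
- env.finish_job(): hands the job in, once; it reports no verdict.
Readings, each from a call of its own:
- env.current_clock(): time.
- env.current_qpos(): joint angles.
- env.current_qd(): joint speeds.
- env.current_effort(): joint torques, N m.
- env.current_position(): TCP position.
- env.current_orientation(): TCP orientation.
- env.current_ft_force(): force on the tool from outside, world axes, zero at the start.
- env.current_torque(): the same for the moment, N m.
- env.current_width(): finger opening in mm.
Only numpy, scipy, OpenCV 4.12 (cv2) and the standard library are available. Lean on these libraries where they do the work, as an engineer would, in place of code of your own. Each camera call takes 0.05 s, during which the arm holds its last target. There are 200 camera calls.

## Task

Pick up the green spring clip by its handles, squeezing them so that its jaws gape wide, and bring the open jaws around the orange-striped upright side edge of the dark price board, so that I can slip a new price ticket in. The jaw tips should reach well past that edge, one on each side of the board and neither touching it, with the clip held up clear of the counter and of the board's foot. Finish while still holding the clip squeezed open there; do not shove the board, and leave the cream board and the nut jar alone.

Things in the scene. Friction and masses are not known exactly. Their poses are not given: they have to be found in the camera images.
- clip_pivot (a point): Centre of the green spring clip's hinge pin, 15 mm above the clip's underside. The clip (two levers like a big clothes peg, 105 mm long, 30 mm high) starts on its side on the counter, pin upright, jaws shut: jaws run 56 mm from the pin one way, handles 50 mm the other. With the clip shut, x points from the pin to the jaw tips, z up along the pin.
- handle_a (a point): Point on the outer face of handle a, 36 mm from the pin, half-way up the clip: where a finger pad presses. With the jaws shut the handles flare apart: about 42 mm between the two outer faces here, 51 mm at their ends. Squeezed fully they lie parallel, 21 mm over their outer faces.
- handle_b (a point): The same on handle b, opposite. Squeeze a and b towards each other.
- jaw_tip_a (a point): Inner side of the tip of jaw a (same lever as handle a), 55 mm from the pin, half-way up the clip. Shut, the two tips are 2 mm apart; fully open about 34 mm.
- jaw_tip_b (a point): The same on jaw b, opposite. Each lever turns half of the opening, so the line from the pin to the mid-point of the tips is the clip's centre line.
- clip_spring (a joint): Opening angle between the clip's levers, rad: 0 = jaws shut (the spring holds it there), 0.6 = handles squeezed fully against their stop. At the pads the spring takes about 2.5 N to start opening and 7.5 N fully open; it snaps shut when let go.
- clip: Lever a of the same clip, carrying lever b (40 to 80 g in all); origin on the pin at the clip's underside, axes as for clip_pivot.
- board: Dark slate-coloured price board, loose, 0.7 kg: upright plate 5 mm thick, 100 mm wide, from 16 to 110 mm above the counter, in a round steel foot 72 mm across and 16 mm high. Origin: centre of the foot's underside; x is square to the plate's faces, y along its width, z up. The orange stripe (12 mm wide) runs down its edge at y = -50 mm.
- stripe_edge (a point): Middle of the orange-striped upright edge of the dark board: 50 mm from the board's axis, 63 mm above the counter. Axes: those of the board (its y axis points from this edge into the board).
- plain_board: Bystander: an all-cream board of the same size, shape and axes, loose. Leave it alone.
- nut_jar: Bystander: closed jar of nuts, 72 mm diameter, 100 mm high, loose. Origin: centre of its underside.
Not all that is in view belongs to the job. What is shaped like the clip but blue is not meant. Several things look just like the board: the one meant starts nearest to the robot's base.

How it is judged (in metres and radians):
On the way, in this order (a step that is already met when the one before it is completed fails the run):
1. the clip is squeezed open by the gripper and off the counter (value of joint clip_spring above 0.25 rad and height (world z) of clip_pivot above 0.03 m and contact force between the fingers and clip above 2 N), for 0.2 s.
2. the gaping jaws stand around the striped edge (value of joint clip_spring above 0.36 rad and ((x of jaw_tip_a in the frame of board above 0.005 m and x of jaw_tip_b in the frame of board below -0.005 m) or (x of jaw_tip_b in the frame of board above 0.005 m and x of jaw_tip_a in the frame of board below -0.005 m)) and y of jaw_tip_a in the frame of board between -0.042 and 0 m and z of jaw_tip_a in the frame of board between 0.03 and 0.108 m and y of jaw_tip_b in the frame of board between -0.042 and 0 m and z of jaw_tip_b in the frame of board between 0.03 and 0.108 m and y of clip_pivot in the frame of board below -0.052 m and height (world z) of clip_pivot above 0.035 m and contact force between clip and board below 0.5 N and contact force between the fingers and clip above 2 N), for 0.2 s.
At the end, for the whole second after the job is handed in: Gripper holds the clip still, open over 0.36 rad; jaw tips on opposite sides of the dark upright board, each 5 mm or more off its mid-plane, 8 to 50 mm past the striped edge, 30 to 108 mm above its underside; pin outside the edge, over 35 mm up; clip and fingers not touching the board (0.5 N) (all of step 2 and linear speed of clip below 0.03 m/s and contact force between the fingers and board below 0.5 N and angle between board's own z axis and vertical below 0.1 rad); the arm keeps its last pose, push and grip.
It fails at once if the dark board was shoved more than 20 mm (distance of board from where it was at the start of the episode above 0.02 m).
It fails at once if the cream board was disturbed (distance of plain_board from where it was at the start of the episode above 0.01 m).
It fails at once if the nut jar was disturbed (distance of nut_jar from where it was at the start of the episode above 0.01 m).
It also fails if it takes over 40 s, if anything falls off the work surface, if the arm or the gripper's body presses on something with over 40 N, if the wrist force passes 120 N, or if a joint passes its speed limit or range.

## Working session

There is one attempt and no reset: what is moved stays moved. The work goes in short steps, each a Python script; the robot and the scene stay as the last script left them, time stands still between calls to the robot, and variables do not carry over. Pictures are saved under pics/ and viewed, about 8 in all and at most 12, crops included, and the job is handed in when it is done.

```bash
mkdir -p pics; ls; cat > h.py <<'E'
import numpy as np, cv2
from rig import env
def ray(c,uv):
    p=cv2.undistortPoints(np.array([[uv]],float),np.array(c["K"]),np.array(c["distortion"]))[0,0]
    T=np.array(c["pose"]); d=T[:3,:3]@np.array([p[0],-p[1],-1.0]); return T[:3,3],d/np.linalg.norm(d)
def onz(c,uv,z):
    o,d=ray(c,uv); return o+d*(z-o[2])/d[2]
def proj(c,P):
    T=np.array(c["pose"]); q=(np.asarray(P,float)-T[:3,3])@T[:3,:3]
    return cv2.projectPoints((q*[1,-1,-1]).reshape(-1,1,3),np.zeros(3),np.zeros(3),np.array(c["K"]),np.array(c["distortion"]))[0].reshape(-1,2)
E
python3 - <<'E'
from h import *
import pickle
a={}
for n in("scene","side","wrist"):
    a[n]=env.read_camera(n); print(n,np.round(a[n]["pose"],2).tolist(),np.array(a[n]["K"]).tolist())
pickle.dump(a,open("c0.pkl","wb"))
cv2.imwrite("pics/scene0.png",a["scene"]["frame"]);cv2.imwrite("pics/side0.png",a["side"]["frame"]);
E
```

```text
pics
scene [[-0.55, -0.57, 0.61, 1268.43], [0.83, -0.36, 0.42, 452.35], [-0.02, 0.74, 0.67, 877.56], [0.0, 0.0, 0.0, 1.0]] [[569.1073970892683, 0.0, 319.2845153011912], [0.0, 569.1073970892683, 239.04357043868148], [0.0, 0.0, 1.0]]
side [[-0.98, 0.12, -0.15, 357.43], [-0.2, -0.63, 0.75, 804.86], [-0.01, 0.77, 0.64, 807.44], [0.0, 0.0, 0.0, 1.0]] [[520.8040191341079, 0.0, 312.4279292214085], [0.0, 520.8040191341079, 241.01313299444013], [0.0, 0.0, 1.0]]
wrist [[0.33, 0.91, 0.25, 290.51], [-0.94, 0.32, 0.09, -613.42], [-0.0, -0.27, 0.96, 373.47], [0.0, 0.0, 0.0, 1.0]] [[343.85510647713375, 0.0, 324.6625067073814], [0.0, 343.85510647713375, 241.63669999473265], [0.0, 0.0, 1.0]]
```

View pics/scene0.png

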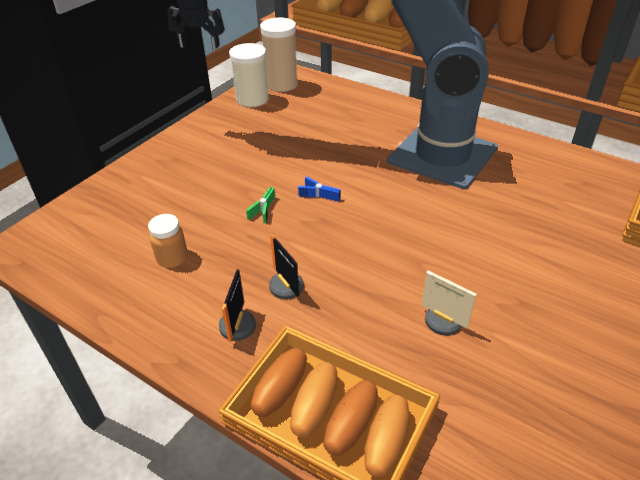

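View pics/side0.png

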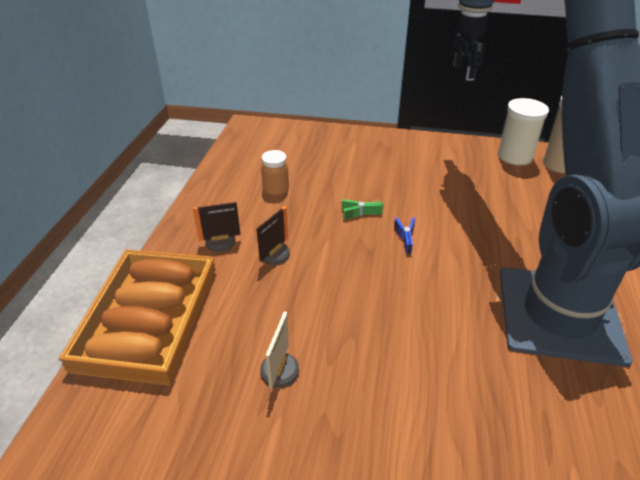

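The scene view shows:
- **Clips:** green at (262,204), the one wanted, and a blue decoy at (320,190).
- **Dark boards:** (285,268) and (237,305). The first is the nearer to the base; in the side view they are at (272,240) and (218,225).
- **Bystanders:** cream board at (447,300), jar at (168,240).

Next I'll check close crops and measure.

```bash
python3 - <<'E'
from h import *
import pickle
a=pickle.load(open("c0.pkl","rb"))
s,d=a["scene"],a["side"]
for n,uv in(("b1 scene",(286,288)),("b2",(237,325)),("cream",(444,321)),("jar",(171,262)) ,("clip",(262,207))):print(n,onz(s,uv,8 if n!='clip' else 15).round(0))
for n,uv in(("b1 side",(274,254)),("b2",(219,241)),("clip",(362,210))):print(n,onz(d,uv,8 if n!='clip' else 15).round(0))
for c,n in((s,'scene'),(d,'side')):
    h=cv2.cvtColor(c["frame"],cv2.COLOR_BGR2HSV)
    m=cv2.inRange(h,(45,100,50),(85,255,255))
    k,l,st,ce=cv2.connectedComponentsWithStats(m)
    for i in range(1,k):
        if st[i,4]>20: print(n,st[i],ce[i])
A=cv2.resize(s["frame"][180:310,225:325],None,fx=4,fy=4,interpolation=cv2.INTER_CUBIC)
B=cv2.resize(d["frame"][190:270,250:390],None,fx=4,fy=4,interpolation=cv2.INTER_CUBIC)
B=B[:, :400] if 0 else B
o=np.zeros((520,400+560,3),np.uint8);o[:,:400]=A;o[:320,400:]=B
cv2.imwrite("pics/crop0.png",cv2.resize(o,(800,433)))
E
```

```text
b1 scene [642. -63.   8.]
b2 [774. -86.   8.]
cream [547. 249.   8.]
jar [ 716. -322.    8.]
clip [ 463. -264.   15.]
b1 side [627. -64.   8.]
b2 [768. -85.   8.]
clip [ 447. -263.   15.]
scene [262 187  13  36 202] [267.53960396 201.18316832]
scene [246 201  15  19 159] [253.11320755 209.96855346]
side [343 200  17  19 256] [350.171875   208.53515625]
side [363 202  20  12 217] [372.47004608 207.69124424]
```

View pics/crop0.png

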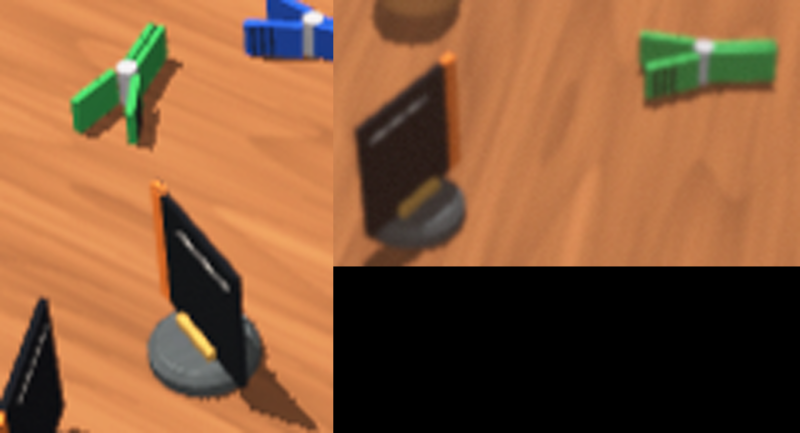

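```bash
cat >> h.py <<'E'
from scipy.spatial.transform import Rotation as Ro
def tri(c1,u1,c2,u2):
    o1,d1=ray(c1,u1);o2,d2=ray(c2,u2)
    t=np.linalg.lstsq(np.c_[d1,-d2],o2-o1,rcond=None)[0]
    p,q=o1+t[0]*d1,o2+t[1]*d2; return (p+q)/2,np.linalg.norm(p-q)
def down(yaw): # tool x down, tool y at angle yaw
    x=np.array([0,0,-1.]);y=np.array([np.cos(yaw),np.sin(yaw),0]);return Ro.from_matrix(np.c_[x,y,np.cross(x,y)]).as_quat()
E
python3 - <<'E'
from h import *
import pickle
a=pickle.load(open("c0.pkl","rb"))
s,d=a["scene"],a["side"]
for n,u,v in(("pin",(263.1,200.4),(361.6,204)),("stripe top",(273,235),(285,206.5)),("other top",(297,262.5),(257.5,229))):
    p,e=tri(s,u,d,v);print(n,p.round(1),round(e,1))
print("jaw end",onz(s,(273,188.5),30).round(0),onz(d,((775-333)/3.333+250,40/3.333+190),30).round(0))
print("board line by planes",onz(s,(273,235),110),onz(s,(297,262.5),110),onz(d,(285,206.5),110),onz(d,(257.5,229),110))
R=Ro.from_quat(env.current_orientation()).as_matrix();print(R.round(2))
for yaw in (0,np.pi/2,-np.pi/2,np.pi):
    q=env.solve_ik([490,-264,200],down(yaw));print(yaw,None if q is None else np.round(q,2))
    q=env.solve_ik([540,-80,100],down(yaw));print(yaw,None if q is None else np.round(q,2))
E
```

```text
pin [ 450.5 -270.1   26.3] 3.8
stripe top [ 609.3 -113.3  109.4] 3.6
other top [648.3 -25.7 108.5] 1.5
jaw end [ 405. -273.   30.] [ 398. -287.   30.]
board line by planes [ 611.44486171 -110.76216503  110.        ] [650.13758302 -24.0231369  110.        ] [ 608.98864204 -115.37859526  110.        ] [647.69798401 -25.05420032 110.        ]
[[-0.    0.33 -0.94]
 [ 0.   -0.94 -0.33]
 [-1.   -0.    0.  ]]
0 [ 0.65  0.44 -0.35  1.79  0.18  0.94  0.22]
0 [ 0.31  0.56 -0.38  1.93  0.3   0.71 -0.24]
1.5707963267948966 [ 0.89  0.5  -0.73  1.78  0.39  1.01  1.58]
1.5707963267948966 [ 0.51  0.61 -0.68  1.92  0.54  0.8   1.1 ]
-1.5707963267948966 [ 0.39  0.43  0.03  1.8  -0.02  0.91 -1.14]
-1.5707963267948966 [ 0.06  0.54  0.01  1.94 -0.01  0.66 -1.5 ]
3.141592653589793 [ 0.09  0.47  0.47  1.81 -0.26  0.92 -2.46]
3.141592653589793 [-0.22  0.59  0.43  1.95 -0.37  0.69 -2.7 ]
```

```bash
python3 - <<'E'
from h import *
import pickle
a=pickle.load(open("c0.pkl","rb"));print([onz(a["scene"],u,0).round(0) for u in((252,100),(282,85))])
env.reach([470,-266,190],down(np.radians(102)))
c=env.read_camera("wrist");pickle.dump(c,open("w1.pkl","wb"));cv2.imwrite("pics/w1.png",c["frame"])
print(env.current_clock(),env.current_qpos(),env.current_position(),env.current_width())
h=cv2.cvtColor(c["frame"],cv2.COLOR_BGR2HSV)
m=cv2.inRange(h,(45,100,40),(85,255,255))
k,l,st,ce=cv2.connectedComponentsWithStats(m)
for i in range(1,k):
    if st[i,4]>50: print(st[i],ce[i])
E
```

```text
[array([  41., -633.,    0.]), array([ -90., -612.,    0.])]
1.8333 [ 0.95385713  0.50566904 -0.78205211  1.83334692  0.42471124  0.97805032
  1.76810142] [ 469.65823321 -267.08186577  189.87778076] 85.09761750686907
[319 140   8  59 364] [322.46428571 167.80494505]
[327 140   9  58 402] [331.23631841 167.56467662]
[336 206  21  48 333] [345.95195195 229.81081081]
[305 208  17  47 345] [313.00289855 231.44057971]
```

View pics/w1.png

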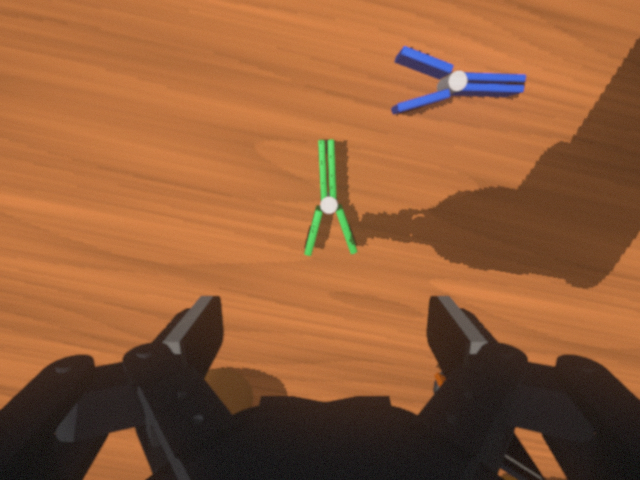

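The wrist view shows the green clip with its pin at (329,205), jaw ends at about (327,140) and handle ends at (308,254) and (353,252). Next I'll compute the grasp.

```bash
python3 - <<'E'
from h import *
import pickle
c=pickle.load(open("w1.pkl","rb"))
h=cv2.cvtColor(c["frame"],cv2.COLOR_BGR2HSV)[100:280,250:400]
w=cv2.inRange(h,(0,0,130),(179,60,255));k,l,st,ce=cv2.connectedComponentsWithStats(w);i=1+np.argmax(st[1:,4]);pin=ce[i]+[250,100];print(pin,st[i])
P=onz(c,pin,32);J=onz(c,(327,140.5),30);A=onz(c,(308,254),30);B=onz(c,(353,252),30)
print(P,J,A,B,np.linalg.norm(J-P),np.linalg.norm(A-B),np.linalg.norm((A+B)/2-P))
d=(J-(A+B)/2)[:2];d/=np.linalg.norm(d);print("clip yaw",np.degrees(np.arctan2(d[1],d[0])), "pin->jaw",np.degrees(np.arctan2(*(J-P)[1::-1])))
print(proj(c,[env.current_position()]))
E
```

```text
[328.57028112 204.80321285] [ 70  96  18  18 249]
[ 452.98506931 -267.25711117   32.        ] [ 399.92158133 -279.90601816   30.        ] [ 502.0437428  -276.20854849   30.        ] [ 491.60662112 -235.95801869   30.        ] 54.58689041386025 41.58171062610212 45.28586865129519
clip yaw -166.18833099316464 pin->jaw -166.59243813138565
[[324.93450717 298.629045  ]]
```

```bash
python3 - <<'E'
from h import *
import pickle
q=down(np.radians(103.5))
env.reach([488,-259,80],q)
print(env.current_position(),env.move_straight([488,-259,4],feed=80,force_limit=15),env.current_position())
env.set_gripper(0); print(env.current_width(),env.current_ft_force())
env.move_straight([488,-259,130],feed=100)
print(env.current_clock(),env.current_position(),env.current_width(),env.current_ft_force())
c=env.read_camera("wrist");pickle.dump(c,open("w2.pkl","wb"));cv2.imwrite("pics/w2.png",c["frame"])
E
```

```text
[ 488.10729354 -259.16338817   80.39658769] False [ 488.30041101 -259.05715991    4.36029715]
18.383344136998662 [-0.48713659 -0.16382794 12.04521025]
5.4917 [ 487.65121967 -258.88964495  129.39575639] 18.17272876373289 [-0.61931664  0.01494564 -0.43926311]
```

View pics/w2.png

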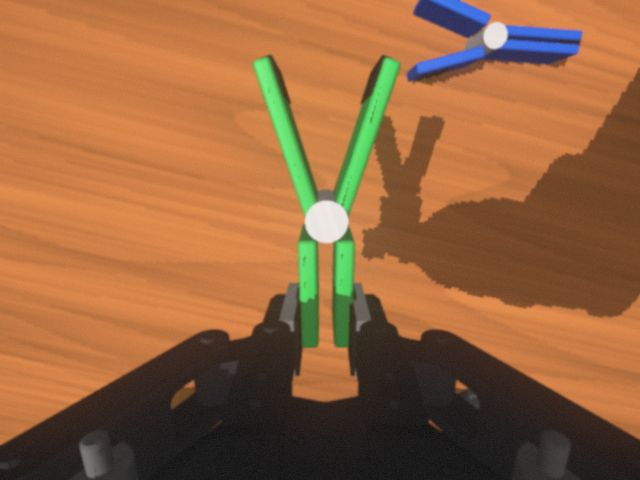

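The clip is held fully open (pin at (327,222), tips at (264,62) and (390,62)). Next I hover by the striped edge for a close measurement.

```bash
python3 - <<'E'
from h import *
import pickle
c=pickle.load(open("w2.pkl","rb"))
tc=np.array([487.65,-258.89,129.4])
for n,u,z in(("pin",(326.5,221.5),27),("tipA",(264,62),25),("tipB",(390,62),25)):
    p=onz(c,u,tc[2]+z)-tc; y=np.radians(103.5); print(n,"fwd",p[:2]@[-np.sin(y),np.cos(y)],"ty",p[:2]@[np.cos(y),np.sin(y)])
env.move_straight([488,-259,220],feed=200)
q=down(np.radians(-24)); print(env.solve_ik([580,-182,220],q))
env.reach([580,-182,220],q)
c=env.read_camera("wrist");pickle.dump(c,open("w3.pkl","wb"));cv2.imwrite("pics/w3.png",c["frame"])
print(env.current_clock(),env.current_position().__repr__(),env.current_orientation(),env.current_width())
E
```

```text
pin fwd 41.60289805032646 ty 0.36590487907903224
tipA fwd 91.9981190109371 ty -19.217306390324897
tipB fwd 92.03113788725216 ty 20.08177254276451
[ 0.36188296  0.48806594 -0.20969224  1.63477671  0.11405331  1.03074497
 -0.3016316 ]
8.0083 array([ 579.6965421 , -182.27013005,  219.63767276]) [-0.59277345 -0.38535693  0.59316549 -0.38506412] 17.848110656581767
```

View pics/w3.png

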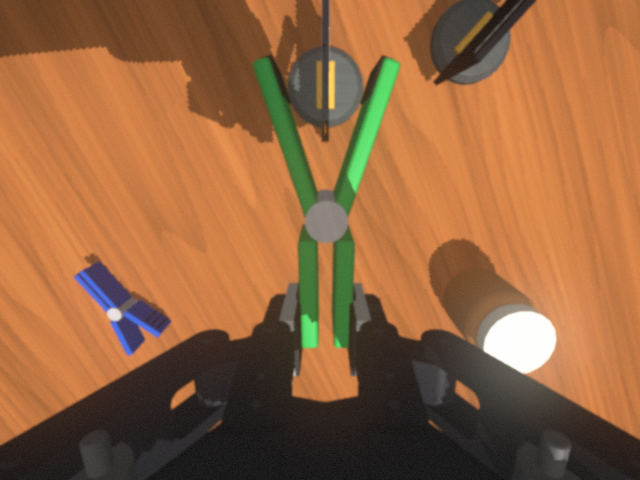

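```bash
python3 - <<'E'
from h import *
import pickle
c=pickle.load(open("w3.pkl","rb")); tc=np.array([579.7,-182.27,219.64]); y=np.radians(-24)
f=np.array([-np.sin(y),np.cos(y)]);l=np.array([np.cos(y),np.sin(y)])
for n,u,z in(("foot",(325.5,86.5),14),("edge low",(325.5,140),18),("plate far",(325.5,0),110),("pin",(326.5,221.5),tc[2]+27),("t1",(271,60),tc[2]+25),("t2",(383,60),tc[2]+25)):
    p=onz(c,u,z);print(n,p.round(1),"fwd",((p-tc)[:2]@f).round(1),"lat",((p-tc)[:2]@l).round(1))
print("nadir",proj(c,[np.array(c["pose"])[:3,3]-[0,0,200]]))
fr=c["frame"][0:160,245:405];cv2.imwrite("pics/w3c.png",cv2.resize(fr,None,fx=4,fy=4,interpolation=cv2.INTER_CUBIC)[:600])
E
```

```text
foot [631.1 -71.3  14. ] fwd 122.3 lat 1.8
edge low [ 611.6 -115.4   18. ] fwd 74.1 lat 1.9
plate far [645.8 -37.7 110. ] fwd 158.9 lat 1.6
pin [ 599.1 -143.1  246.6] fwd 43.7 lat 1.8
t1 [603.9 -89.6 244.6] fwd 94.6 lat -15.6
t2 [ 635.8 -103.7  244.6] fwd 94.6 lat 19.3
nadir [[324.71238843 145.58214267]]
```

View pics/w3c.png

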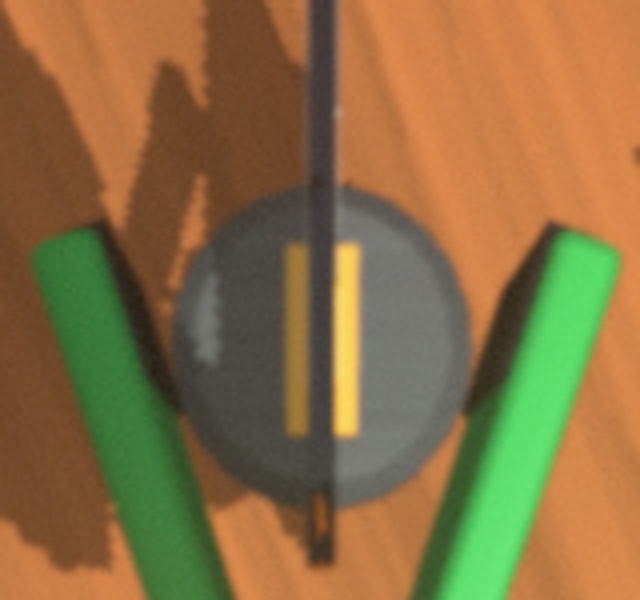

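The crop shows the plate centred in the gape and parallel to the clip's centre line; the edge is about 73 mm ahead of the TCP and the tips about 94 mm. I back off, go down, then insert.

```bash
python3 - <<'E'
from h import *
import pickle
y=np.radians(-24);f=np.array([-np.sin(y),np.cos(y),0]);b=np.array([580,-182,0])
env.move_straight(b-50*f+[0,0,220],feed=120)
env.move_straight(b-50*f+[0,0,65],feed=120)
print(env.move_straight(b+2*f+[0,0,65],feed=40,force_limit=5))
env.wait(0.5)
print(env.current_clock(),env.current_position(),env.current_width(),env.current_ft_force(),env.current_orientation(),down(y))
for n in("wrist","scene","side"):
    c=env.read_camera(n);pickle.dump(c,open(n+"4.pkl","wb"))
    fr=c["frame"]; 
    if n=="wrist":W=cv2.resize(fr[0:300,140:500],None,fx=1.2,fy=1.2)
    elif n=="scene":S=cv2.resize(fr[195:315,215:345],None,fx=2.8,fy=2.8,interpolation=2)
    else:D=cv2.resize(fr[160:270,230:330],None,fx=3.2,fy=3.2,interpolation=2)
o=np.zeros((600,800,3),np.uint8)
o[:360,:432]=W;o[:336,434:434+364]=S;o[362:600,:320]=D[:238]
cv2.imwrite("pics/f4.png",o)
E
```

```text
False
11.9667 [ 580.80996272 -180.21043047   65.00705537] 18.255498522901643 [-0.70654648  0.86320822 -0.9669878 ] [-0.59303182 -0.38509733  0.59304019 -0.38511899] [ 0.59302965  0.38511795 -0.59302965  0.38511795]
```

View pics/f4.png

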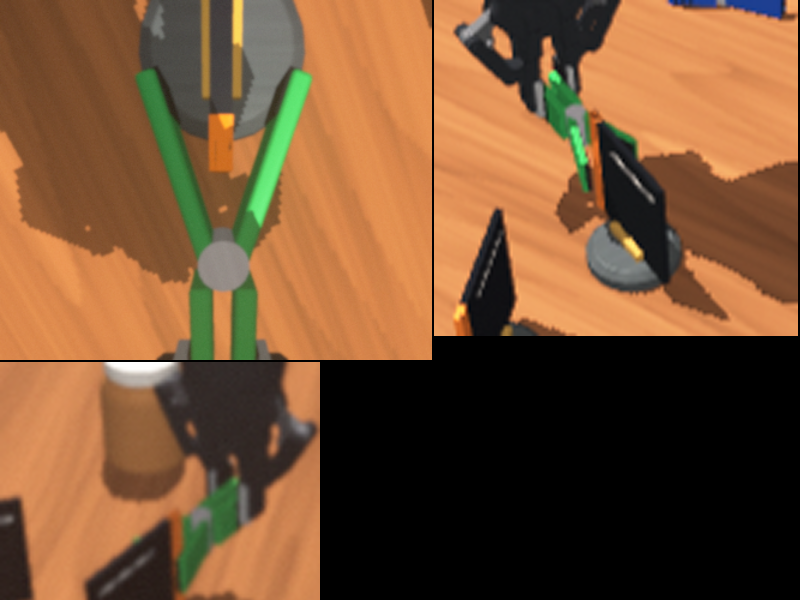

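The jaws stand around the edge, with the plate between the tips and no contact visible. Next I check the reach numerically.

```bash
python3 - <<'E'
from h import *
import pickle
c=pickle.load(open("wrist4.pkl","rb")); tc=np.array([580.81,-180.21,65.0]); y=np.radians(-24)
f=np.array([-np.sin(y),np.cos(y)]);l=np.array([np.cos(y),np.sin(y)])
for n,u,z in(("edge top",(222,128),110),("edge bottom",(221,170),16),("tip L",(150,72),90),("tip R",(298,73),90),("pin",(223,265),92)):
    u=np.array(u)/1.2+[140,0];p=onz(c,u,z);print(n,p.round(1),"fwd",((p-tc)[:2]@f).round(1),"lat",((p-tc)[:2]@l).round(1))
E
```

```text
edge top [ 614.1 -108.7  110. ] fwd 78.9 lat 1.3
edge bottom [ 610.6 -115.9   16. ] fwd 70.9 lat 1.0
tip L [603.4 -86.8  90. ] fwd 94.6 lat -17.4
tip R [ 638.4 -102.6   90. ] fwd 94.4 lat 21.0
pin [ 600.1 -140.8   92. ] fwd 43.9 lat 1.6
```

Estimates put the tips 16–24 mm past the edge (8 needed), with lateral centring within 1 mm. I'll add 3 mm of reach, check and hand in.

```bash
python3 - <<'E'
from h import *
y=np.radians(-24);f=np.array([-np.sin(y),np.cos(y),0]);b=np.array([580,-182,65])
print(env.move_straight(b+5*f,feed=20,force_limit=4)); env.wait(0.6)
print(env.current_clock(),env.current_position(),env.current_width(),env.current_ft_force(),np.abs(env.current_qd()).max())
env.finish_job()
E
```

```text
False
13.0167 [ 582.02453733 -177.4774867    65.0082981 ] 18.49690710100906 [-0.17777169  0.52013091 -0.43358352] 0.0015851383176910389
the job is handed in; nothing more can be done
```

I picked up the green clip by its handles, squeezed it fully open, and brought the open jaws around the striped edge of the dark board nearest the robot. I handed the job in at about 13.0 s with the clip still held open there. The hand-in gives no verdict.

**Checks before hand-in:**
- **Centring:** the plate sat within about 1 mm of the middle of the gape. The tips were about 17–20 mm out on each side at their outer faces.
- **Height:** the pin was about 75 mm above the counter. That comes from the arm's height and the grasp height; I did not measure it separately.
- **Contact:** force on the tool stayed under 1 N, the last move never tripped its 4 N stop, and the arm was still. The last pictures showed no contact with the board.
- **Bystanders:** I never went near the cream board. The jar was in view on the approach and I saw no sign of contact.

**Where checks disagreed:**
- **Reach:** the last picture gave the edge as 71 mm ahead of the tool at its foot and 79 mm at its top. After a final 3 mm move in, that puts the tips roughly 19–27 mm past the edge, within the allowed 8–50 mm. I did not take another picture after that move.
- **Gripper width:** the gripper read 18 mm where 21 mm over the handles was expected. I took this as the handles being hard against their stop.

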